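# Spin the loose wing nut of the flower press home

## Robot

A 6-joint arm with a two-finger parallel gripper is mounted at the origin on the work surface. World frame = base frame: x ahead of the robot, y to its left, z up, the work surface at z = 0. Lengths are in mm, angles in rad, forces in N, time in s.
With the tool pointing down it reaches from about 350 to 975 mm from the base axis. Payload 7.1 kg.
Tool frame: the origin (TCP) lies midway between the tips of the shut fingers; the grasp point (between the pads) lies 19 mm behind it (ctrl.grip_point_offset is the distance from the TCP to the grasp point, in mm); z points along the fingers, y is the line along which they close (so a half turn about z gives the same grasp; the last joint's range is limited). The gripper opens to 88 mm and grips with 3 to 60 N. Pads are 20 mm wide; open, the fingers measure 115 mm over their backs; the gripper's body (75 mm by 178 mm) begins 61 mm behind the grasp point.
Start: joints at [1.316, 0.423, 1.63, -0, 1.089, -0.019], TCP at [145.982, 607.696, 222.675] pointing down, gripper open.
Joint ranges: [-3, 3], [-0.9, 2.11], [0.09, 2.58], [-1.31, 4.45], [0.11, 2.69], [-2.54, 2.54]. Speed limits (rad/s): [2.39, 2.39, 3.01, 3.14, 3.14, 3.14].

## Interface

Orientations are given as a rotation vector (axis times angle).
In Python, from workcell import get_obs, optics, close_job, spotter, ctrl gives the robot as it stands. The module is installed in compiled form; this text tells all that it offers.
- The arm moves only by the tool move_arm, never from a script. Its argument "rows" is a list of rows, each a list of 5 numbers: the shift along the tool's x, y, z in cm, then the turn about the tool's z in degrees, then the opening in per cent of the stroke, from 0 (shut) to 100 (fully open). A call has 1 to 10 rows; each row shifts and turns the commanded pose from where the row before left it, along the tool's axes as they then stand; what a row does not reach is not made up. A row lasts 1/8 s, in which the tool goes at most 62.5 mm and 10.7 degrees, less where a joint would pass 70% of its speed; a pose out of reach is approached as far as the arm can. A call with a gripper value outside its range is refused whole. The fingers move at their own pace and stop on an object; the grip force is fixed at half the most. Time passes only in rows, so rows that do not move let the fingers close. It gives the time, the measured TCP pose, the force, the opening and the grip force at its end, in the units of the state.
- get_obs(): the state, without advancing time (a new reading comes with each control period).
- optics.get_image(name): name is "scene" or "top"; returns the picture (384x512x3 uint8, blue, green, red); there is no depth.
- optics.calibration(name): a dict with "camera_matrix" (3x3 intrinsics, pixels), "distortion" ([k1, k2, p1, p2, k3] as OpenCV has them; the pictures are not rectified), "xyz" and "orientation" of the camera in the world. Camera axes: x right, y down, z forward; pixel columns grow to the right and rows downward; lengths in mm; the calibration is good to about 2 mm. A picture is of the moment at which its call begins. calibration takes no time and is no camera call.
- close_job(): hands the job in; it is judged then, once.
Trained networks look in the newest picture that a camera, given by its name, has taken for a name from the list of things; names that differ only in an ending like _2 or _b are one class to them, and where a whole thing is asked for, a point or a joint stands for the part that bears it (a point fixed in the world has none). Each returns a list of dicts, best first, with "conf" (0 to 1); they miss things now and then, are a little off and sometimes report something else, mostly with a low value. They report only what shows in the picture. A call takes as long as a camera call.
- spotter.find_in(camera, label): "point" ([column, row] in pixels, amid what is visible of it).
- spotter.regions_of(camera, label): "region" (384x512 bool, what is visible of it) and "point" ([column, row] in pixels, amid what is visible of it).
The state is a dict: "t": time; "qpos": joint angles; "qvel": joint speeds; "joint_torque": joint torques, N m; "ee_pos": TCP position; "orientation": TCP orientation; "ft_force": force on the tool from outside, world axes, zero at the start; "moment": the same for the moment, N m; "width": finger opening in mm; "grasp_force": force on a finger pad.
Only numpy, scipy, OpenCV 4.12 (cv2) and the standard library are available. Lean on these libraries where they do the work, as an engineer would, in place of code of your own. Each camera call takes 0.05 s, during which the arm holds its last target. There are 200 camera calls.

## Task

One of the two wing nuts on the wooden flower press has worked loose and stands high on its stud. Stroke its wings round clockwise with a fingertip, again and again, until it is fully home and finger-tight; do not grip or force it. Leave the tight nut tight, do not lift or displace the pots, jar, saucer, trowel and fork around, and finish clear of everything.

Things in the scene. Friction and masses are not known exactly. Their poses are not given: they have to be found in the camera images.
- press: Wooden flower press, fixed. Origin: underside centre. 170 (x) by 330 mm (y); top board's top 64 mm above the shelf. Studs stand at x = 0, y = +100 and -100 mm, in either order. At each end a cheek rises to 100 mm above the shelf, inner face 47 mm outside the stud axis, 150 mm long in x: wings pass it, a finger does not, so it cannot circle a nut and must stroke on the other sides.
- wing_a: Steel wing nut a. Origin: centre of its underside, on the stud axis; z up. Two like wings, towards its +x and -x: upright plates 7 mm thick (y), reaching 42 mm from the axis, 5 to 33 mm above the underside. Hub 28 mm across, 23 high. Rides the thread, 6 mm per turn; home, its underside is 67 mm above the shelf. The 14 mm stud's top is 110 mm above the shelf.
- wing_b: Steel wing nut b. Origin: centre of its underside, on the stud axis; z up. Two like wings, towards its +x and -x: upright plates 7 mm thick (y), reaching 42 mm from the axis, 5 to 33 mm above the underside. Hub 28 mm across, 23 high. Rides the thread, 6 mm per turn; home, its underside is 67 mm above the shelf. The 14 mm stud's top is 110 mm above the shelf.
- nut_a (a joint): Angle in rad by which the wing nut 'a' is unscrewed: 0 = fully home (a stop that gives a little), growing anticlockwise seen from above; 2 pi per turn; turning it clockwise seen from above brings it down. A loose nut needs about 0.05 N m to turn, stays where it is left, and may be 1 to 1.7 turns up; a tight one is at 0 and takes 0.5 N m to undo.
- nut_b (a joint): Angle in rad by which the wing nut 'b' is unscrewed: 0 = fully home (a stop that gives a little), growing anticlockwise seen from above; 2 pi per turn; turning it clockwise seen from above brings it down. Same behaviour as described for nut_a.
- thumb_pot: Small terracotta pot, 52 mm across the rim, 45 mm high, standing loose on the press's top board between the nuts, towards the far edge. Origin: centre of its underside. To be left alone.
- pot: Terracotta pot, 120 mm across, 110 mm high, loose, beyond the press. Origin: centre of its underside. To be left alone.
- jar: Empty glass jar with a steel screw lid, 76 mm across, 110 mm high, loose, off the press's +y end. Origin: centre of its underside. To be left alone.
- saucer: White ceramic saucer, 120 mm across, 18 mm high, loose, off the press's -y end. Origin: centre of its underside. To be left alone.
- trowel: Green plastic hand trowel, 270 mm long, 26 mm high, lying loose on the robot's side of the press. Origin on the shelf near its middle, x along it towards the blade. To be left alone.
- fork: Steel hand fork with a wooden handle, 230 mm long, 24 mm high, lying loose beyond the press. Origin on the shelf near its middle, x along it towards the tines. To be left alone.

How it is judged:
By the outcome, as a careful person would: the job done as asked, in the order asked, and still so for the second after the job is handed in, with the robot touching nothing.
It also fails if it takes over 67 s, if anything falls off the work surface, if the arm or the gripper's body presses on something with over 40 N, if the wrist force passes 120 N, or if a joint passes its speed limit or range.

## Working session

There is one attempt and no reset: what is moved stays moved. The work goes in short steps, Python scripts to look and compute and a tool call to move; the robot and the scene stay as the last step left them, time stands still between calls to the robot, and variables do not carry over. Pictures are saved under pics/ and viewed, at most 10 in all, crops included, and the job is handed in when it is done.

Besides the shell and the picture viewer there is one more tool, called as name(argument=value, ...), one argument or row to a line, values as JSON. move_arm: Moves the arm, as the interface text tells. Its arguments: {"type":"object","properties":{"rows":{"type":"array","items":{"type":"array","items":{"type":"number"}}}},"required":["rows"]}

```bash
mkdir -p pics; cat > h.py <<'E'
import numpy as np, cv2
from workcell import get_obs, optics, close_job, spotter, ctrl
from scipy.spatial.transform import Rotation as R
def cal(n):
    c=optics.calibration(n); o=np.array(c["orientation"],float)
    Rm=R.from_rotvec(o).as_matrix() if o.size==3 else o.reshape(3,3)
    return np.array(c["camera_matrix"]),np.array(c["distortion"]),np.array(c["xyz"]),Rm
def ray(n,p,z):
    K,D,t,Rm=cal(n); u=cv2.undistortPoints(np.array([[p]],float),K,D)[0,0]
    d=Rm@np.array([u[0],u[1],1]); return t+d*(z-t[2])/d[2]
def proj(n,P):
    K,D,t,Rm=cal(n); Pc=(np.atleast_2d(P)-t)@Rm
    return cv2.projectPoints(Pc,np.zeros(3),np.zeros(3),K,D)[0][:,0]
E
python3 - <<'E'
from h import *
for n in("scene","top"):
    im=optics.get_image(n); cv2.imwrite(f"pics/{n}0.png",im); print(n,optics.calibration(n))
    for l in("press","wing_a","wing_b","thumb_pot","pot","jar","saucer","trowel","fork"):
        print(l,[(np.round(d["point"]),round(d["conf"],2),np.round(ray(n,d["point"],80 if "wing" in l else 64 if l=="press" else 50)[:2])) for d in spotter.find_in(n,l)][:3])
s=get_obs();print(s["t"],s["ee_pos"],s["orientation"],s["width"])
E
```

```text
scene {'camera_matrix': array([[348.71567754,   0.        , 251.49676367],
       [  0.        , 348.71567754, 186.85761884],
       [  0.        ,   0.        ,   1.        ]]), 'distortion': array([-0.01989942,  0.        ,  0.        ,  0.        ,  0.        ]), 'xyz': array([ 909.74741876, -409.50085451,  725.54077556]), 'orientation': array([-2.3395442 , -0.82235782,  0.29409601])}
press [(array([209., 216.]), 0.87, array([ 549., -115.])), (array([237., 174.]), 0.68, array([517.,  22.])), (array([254., 136.]), 0.47, array([463., 159.]))]
wing_a [(array([183., 234.]), 0.76, array([ 546., -193.])), (array([236., 174.]), 0.5, array([524.,  10.]))]
wing_b [(array([183., 234.]), 0.76, array([ 546., -193.])), (array([236., 174.]), 0.5, array([524.,  10.]))]
thumb_pot [(array([226., 208.]), 0.68, array([558., -69.]))]
pot [(array([248., 275.]), 0.72, array([ 706., -168.]))]
jar [(array([258., 134.]), 0.96, array([456., 183.]))]
saucer [(array([147., 310.]), 0.55, array([ 599., -349.]))]
trowel [(array([176., 179.]), 0.85, array([399., -80.]))]
fork [(array([290., 217.]), 0.82, array([
[... 489 characters left out ...]
.76, array([509.,  22.])), (array([349., 204.]), 0.68, array([ 547., -171.]))]
wing_b [(array([258., 223.]), 0.76, array([509.,  22.])), (array([349., 204.]), 0.68, array([ 547., -171.]))]
thumb_pot [(array([315., 183.]), 0.71, array([ 595., -105.]))]
pot [(array([351., 117.]), 0.93, array([ 743., -189.]))]
jar [(array([192., 240.]), 0.67, array([474., 166.])), (array([251., 150.]), 0.55, array([670.,  35.]))]
saucer [(array([417., 184.]), 0.97, array([ 589., -331.]))]
trowel [(array([285., 279.]), 0.71, array([388., -35.]))]
fork [(array([243., 148.]), 0.83, array([675.,  53.]))]
1.0 [145.96904212 607.69979923 222.68818026] [-3.69521175e-01 -3.11977064e+00 -1.20450216e-05] 87.76424509924986
```

```bash
python3 - <<'E'
from h import *
a=cv2.imread("pics/top0.png")[90:310,160:450]; b=cv2.imread("pics/scene0.png")[110:300,130:300]
cv2.imwrite("pics/topc.png",cv2.resize(a,(790,599),interpolation=3)); cv2.imwrite("pics/scenec.png",cv2.resize(b,(536,599),interpolation=3))
E
```

```text
(no output)
```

View pics/topc.png

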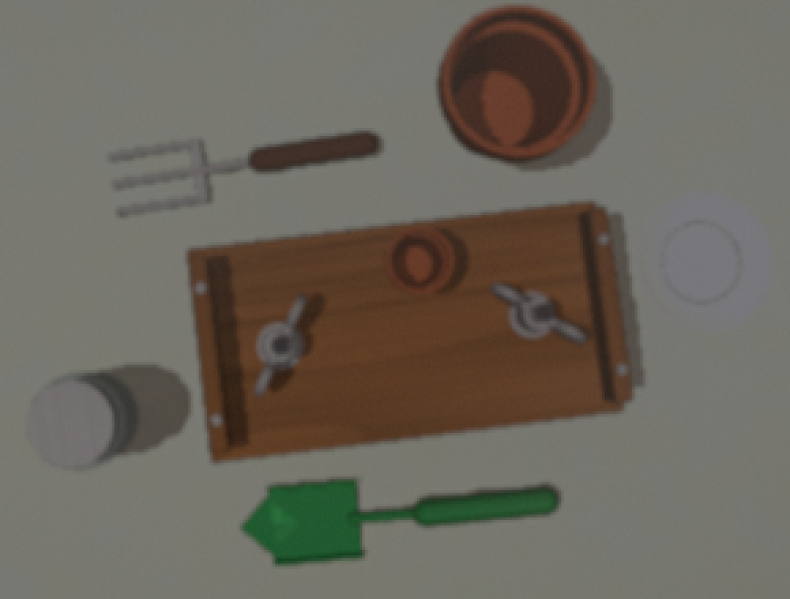

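View pics/scenec.png

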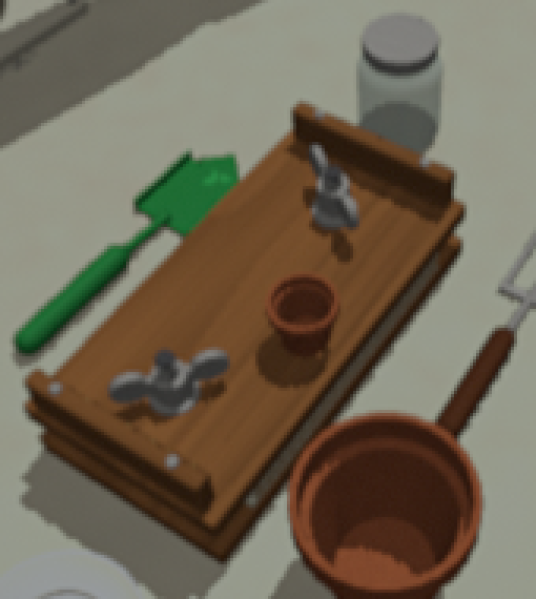

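The top crop shows the press, with dowel dots near (200,288), (216,420), (603,239) and (621,370). The nuts are near (281,343) and (533,313). In the scene crop the +y nut (335,195) has its shadow detached. I'll measure both nut heights.

```bash
cat > m.py <<'E'
from h import *
from scipy.optimize import least_squares
T=lambda p:np.array(p)/np.array([790/290,599/220])+[160,90]
S=lambda p:np.array(p)/np.array([536/170,599/190])+[130,110]
td=[T(p) for p in[(200,288),(216,420),(603,239),(621,370)]]
sd=[S(p) for p in[(318,115),(427,160),(55,388),(172,461)]]
for n,dd in(("top",td),("scene",sd)): 
    P=np.array([ray(n,p,100)[:2] for p in dd]); l,r=P[:2].mean(0),P[2:].mean(0)
    print(n,P.round(),"c",P.mean(0).round(1),"len",np.linalg.norm(l-r).round(1),"yaw y-axis",np.degrees(np.arctan2(-(l-r)[0],(l-r)[1])).round(2))
nuts={"+y":([(300,303),(262,388)],[(318,158),(350,215)]),"-y":([(497,289),(583,338)],[(213,362),(124,388)])}
for k,(t,s) in nuts.items():
    t=[T(p) for p in t]; s=[S(p) for p in s]
    f=lambda v:np.r_[proj("top",v.reshape(2,3))-t,proj("scene",v.reshape(2,3))-s].ravel()
    for sw in(0,1):
        s=s[::-1]; r=least_squares(f,[550,0,90]*2); print(k,r.x.reshape(2,3).round(1),r.cost.round(1))
E
python3 m.py
```

```text
top [[ 566.   71.]
 [ 467.   60.]
 [ 600. -236.]
 [ 500. -247.]] c [532.9 -88.1] len 309.2 yaw y-axis 6.21
scene [[ 465.   60.]
 [ 564.   75.]
 [ 498. -245.]
 [ 597. -234.]] c [531.1 -86.2] len 308.8 yaw y-axis 6.11
+y [[553.3  -4.6  98.2]
 [490.9  26.3  93.7]] 0.6
+y [[544.   -8.8 158.6]
 [496.5  34.1  20.1]] 57.9
-y [[ 541.5 -184.4   68.1]
 [ 546.2 -191.1  113.1]] 506.4
-y [[ 561.2 -158.    88.3]
 [ 527.1 -217.1   94.4]] 5.5
```

```bash
cat > fit.py <<'E'
from h import *
from scipy.optimize import minimize
C=np.array([532,-87.]); Y=np.radians(6.15)
AX={"+y":C+100*np.array([-np.sin(Y),np.cos(Y)]),"-y":C-100*np.array([-np.sin(Y),np.cos(Y)])}
a=np.linspace(0,2*np.pi,24)
ring=lambda r,z:np.c_[r*np.cos(a),r*np.sin(a),0*a+z]
disk=lambda y:np.array([[42 if 0 else x,y,z] for x,z in [(8,5),(8,20)]+[(28+14*np.cos(t),19+14*np.sin(t)) for t in a]])
def sil(n,h,th,ax):
    m=np.zeros((384*4,512*4),np.uint8); c,s=np.cos(th),np.sin(th); Rz=np.array([[c,-s,0],[s,c,0],[0,0,1]])
    parts=[np.r_[ring(14,0),ring(14,23)],np.r_[ring(7,20),ring(7,110-h)]]
    for sg in(1,-1): parts.append(np.r_[disk(3.5),disk(-3.5)]*[sg,1,1])
    for P in parts:
        p=proj(n,P@Rz.T+[ax[0],ax[1],h]); cv2.fillConvexPoly(m,cv2.convexHull(np.round(p*4+1.5).astype(np.int32)),255)
    return cv2.resize(m,(512,384),interpolation=cv2.INTER_AREA)/255.
def masks():
    o={}
    for n in("top","scene"):
        optics.get_image(n)
        for d in spotter.regions_of(n,"wing_a"):
            if d["conf"]<.2: continue
            q=ray(n,d["point"],88)[:2]
            for k in AX:
                if np.linalg.norm(q-AX[k])<35 and (k,n) not in o: o[k,n]=d["region"].astype(float)
    return o
def fit(o,k,cams=("top","scene"),hs=None):
    best=None
    for th in np.radians(np.arange(0,180,15)):
        def f(v):
            return sum(np.abs(sil(n,v[0],v[1],AX[k]+v[2+2*i:4+2*i])-o[k,n]).sum() for i,n in enumerate(cams) if (k,n) in o)+.3*(v[2:]@v[2:])
        e=f(np.r_[72,th,0,0,0,0])
        if best is None or e<best[0]: best=(e,th)
    r=minimize(f,np.r_[72,best[1],0,0,0,0],method="Nelder-Mead",options=dict(initial_simplex=np.r_[72,best[1],0,0,0,0]+np.r_[np.zeros((1,6)),np.diag([5,.15,2,2,2,2])],maxiter=600))
    return r
if __name__=="__main__":
    o=masks(); print({k:int(v.sum()) for k,v in o.items()})
    for k in AX:
        r=fit(o,k); print(k,AX[k].round(1),"h %.1f th %.1f"%(r.x[0],np.degrees(r.x[1])%180),r.x[2:].round(1),round(r.fun,1))
    s=get_obs();print(s["t"])
E
python3 fit.py
```

```text
{('+y', 'top'): 57, ('-y', 'top'): 234, ('-y', 'scene'): 312, ('+y', 'scene'): 138}Traceback (most recent call last):
  File "fit.py", line 37, in <module>
    r=fit(o,k); print(k,AX[k].round(1),"h %.1f th %.1f"%(r.x[0],np.degrees(r.x[1])%180),r.x[2:].round(1),round(r.fun,1))
  File "fit.py", line 32, in fit
    r=minimize(f,np.r_[72,best[1],0,0,0,0],method="Nelder-Mead",options=dict(initial_simplex=np.r_[72,best[1],0,0,0,0]+np.r_[np.zeros((1,6)),np.diag([5,.15,2,2,2,2])],maxiter=600))
    res = _minimize_neldermead(fun, x0, args, callback, bounds=bounds,
                               **options)
    fxe = func(xe)
    fx = function(np.copy(x), *(wrapper_args + args))
  File "fit.py", line 29, in f
    return sum(np.abs(sil(n,v[0],v[1],AX[k]+v[2+2*i:4+2*i])-o[k,n]).sum() for i,n in enumerate(cams) if (k,n) in o)+.3*(v[2:]@v[2:])
           ~~~^^^^^^^^^^^^^^^^^^^^^^^^^^^^^^^^^^^^^^^^^^^^^^^^^^^^^^^^^^^^^^^^^^^^^^^^^^^^^^^^^^^^^^^^^^^^^^^^^^^^^
  File "fit.py", line 29, in <genexpr>
    return sum(np.abs(sil(n,v[0],v[1],AX[k]+v[2+2*i:4+2*i])-o[k,n]).sum() for i,n in enumerate(cams) if (k,n) in o)+.3*(v[2:]@v[2:])
                      ~~~^^^^^^^^^^^^^^^^^^^^^^^^^^^^^^^^^^
  File "fit.py", line 13, in sil
    p=proj(n,P@Rz.T+[ax[0],ax[1],h]); cv2.fillConvexPoly(m,cv2.convexHull(np.round(p*4+1.5).astype(np.int32)),255)
  File "h.py", line 12, in proj
    K,D,t,Rm=cal(n); Pc=(np.atleast_2d(P)-t)@Rm
             ~~~^^^
  File "h.py", line 5, in cal
    c=optics.calibration(n); o=np.array(c["orientation"],float)
ValueError: time passes only in moves, steps and waits
```

```bash
python3 - <<'E'
s=open("h.py").read().replace("import numpy","import functools\nimport numpy").replace("def cal","@functools.cache\ndef cal"); open("h.py","w").write(s)
s=open("fit.py").read()
i=s.index("def masks"); j=s.index("def fit(")
s=s[:i]+'''def masks(src=None,cams=("top","scene")):
    o={}
    for n in cams:
        im=(cv2.imread(src%n) if src else optics.get_image(n)).astype(float)
        g=np.clip((1.9-im[...,2]/(im[...,0]+1))/.6,0,1)
        for k in AX:
            d=np.zeros((384,512),np.uint8); p=proj(n,np.c_[AX[k]+48*np.c_[np.cos(a),np.sin(a)],0*a+86])
            p=np.r_[p,proj(n,[[*AX[k],118]])]
            cv2.fillConvexPoly(d,cv2.convexHull(np.round(p).astype(np.int32)),1); o[k,n]=g*d
    return o
'''+s[j:]
s=s.replace("o=masks()","o=masks('pics/%s0.png')"); 
s=s.replace("    s=get_obs()","    W=np.hstack([cv2.resize(np.vstack([o[k,n][y-30:y+30,x-30:x+30],sil(n,*r[k].x[:2],AX[k])[y-30:y+30,x-30:x+30]]),None,fx=3.3,fy=3.3) for k in AX for n in('top','scene') for x,y in [proj(n,[[*AX[k],86]])[0].astype(int)]]);cv2.imwrite('pics/w.png',W*255)\n    s=get_obs()").replace("r=fit(o,k); print","r=fit(o,k); print").replace("    for k in AX:\n        r=fit(o,k)","    q={}\n    for k in AX:\n        r=q[k]=fit(o,k)").replace("*r[k].x","*q[k].x")
open("fit.py","w").write(s)
E
python3 fit.py
```

```text
{('+y', 'top'): 362, ('-y', 'top'): 395, ('+y', 'scene'): 268, ('-y', 'scene'): 466}
+y [521.3  12.4] h 72.8 th 153.4 [ 1.  -0.4 -0.4 -0.6] 180.0
-y [ 542.7 -186.4] h 70.3 th 58.1 [ 2.6  0.1  0.5 -1.1] 188.6
1.2[ WARN:0@2.689] global loadsave.cpp:1063 imwrite_ Unsupported depth image for selected encoder is fallbacked to CV_8U.
```

View pics/w.png

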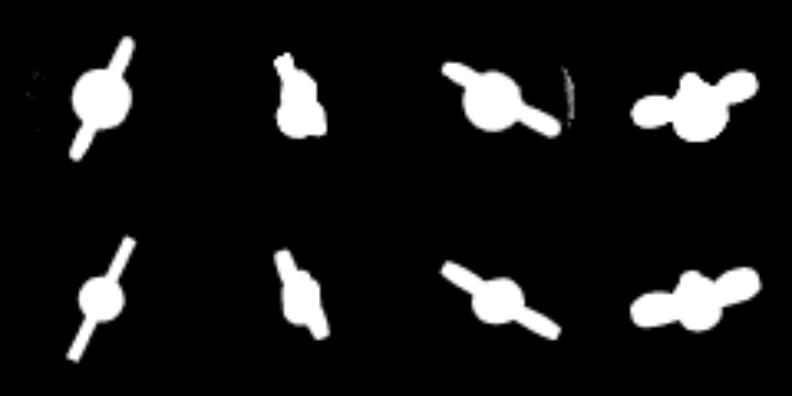

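```bash
sed -i 's/    for sg in(1,-1): parts/    parts.append(np.r_[ring(WR,64-h),ring(WR,67-h)]); parts.append(np.r_[ring(7,67-h),ring(7,5)])\n    for sg in(1,-1): parts/; s/^a=np/WR=18.5\na=np/' fit.py
cat >> fit.py <<'E'
    for k in AX:
        for h in range(66,80,2):
            print(k,h,round(min(sum(np.abs(sil(n,h,q[k].x[1]+d,AX[k]+q[k].x[2+2*i:4+2*i])-o[k,n]).sum() for i,n in enumerate(("top","scene"))) for d in(-.06,-.03,0,.03,.06)),0),end="; ")
E
python3 fit.py 2>/dev/null
```

```text
{('+y', 'top'): 362, ('-y', 'top'): 395, ('+y', 'scene'): 268, ('-y', 'scene'): 466}
+y [521.3  12.4] h 73.9 th 153.0 [ 1.5 -0.6 -1.8  0.3] 61.0
-y [ 542.7 -186.4] h 68.6 th 58.4 [ 2.5 -0.5 -1.1  0.6] 89.1
1.2
+y 66 80.0; +y 68 72.0; +y 70 66.0; +y 72 62.0; +y 74 60.0; +y 76 61.0; +y 78 68.0; -y 66 99.0; -y 68 88.0; -y 70 92.0; -y 72 117.0; -y 74 152.0; -y 76 192.0; -y 78 234.0;
```

View pics/w.png

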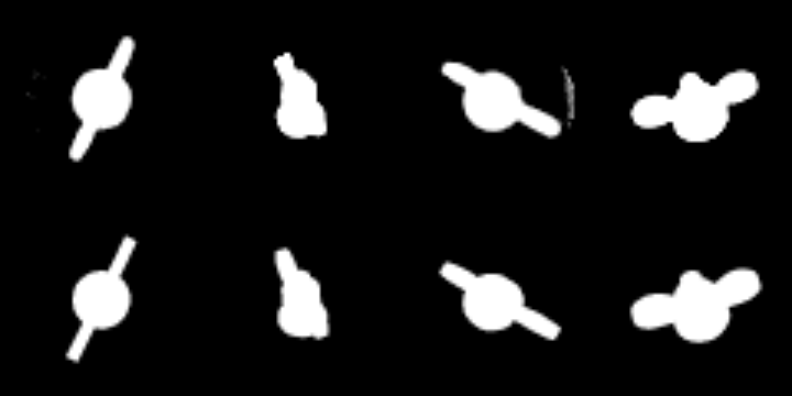

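The fit shows the +y nut standing high (h≈74–75) and the -y nut at home. The loose nut's axis is at about (521.5,12.3), with wings at -33°/147° in the press frame. I'll shut the gripper, align the tool to the press and approach.

move_arm(
  rows=[
    [0, 0, 0, -9.8, 0],
    [0, 0, 0, -9.8, 0],
    [-2.4, -4.4, 0, 0, 0],
    [-2.4, -4.4, 0, 0, 0],
    [-2.4, -4.4, 0, 0, 0],
    [-2.4, -4.4, 0, 0, 0],
    [-2.4, -4.4, 0, 0, 0],
    [-2.4, -4.4, 0, 0, 0],
    [-2.4, -4.4, 0, 0, 0],
    [-2.4, -4.4, 0, 0, 0],
  ],
)

```text
t: 2.45
ee_pos: [375.1, 276.8, 223.0]
orientation: [-0.167, 3.136, 0.001]
ft_force: [-0.4, 0.4, -0.3]
width: 0.4
grasp_force: 0.0
```

move_arm(
  rows=[
    [-2.4, -4.4, 0, 0, 0],
    [-2.4, -4.4, 0, 0, 0],
    [-2.4, -4.4, 0, 0, 0],
    [-2.4, -4.4, 0, 0, 0],
    [-2.4, -4.4, 2, 0, 0],
    [-2.4, -4.4, 3, 0, 0],
    [0, 0, 3, 0, 0],
    [0, 0, 0, 0, 0],
  ],
)

```text
t: 3.45
ee_pos: [543.9, 30.2, 140.7]
orientation: [0.165, -3.132, -0.0]
ft_force: [-0.5, 0.3, 0.3]
width: 0.4
grasp_force: 0.0
```

```bash
cat > w.py <<'E'
from h import *
N=np.array([521.5,12.3]); Y=np.radians(6.15); px=np.array([np.cos(Y),np.sin(Y)]); py=np.array([-np.sin(Y),np.cos(Y)])
s=get_obs(); p=np.array(s["ee_pos"]); M=R.from_rotvec(s["orientation"]).as_matrix()
d=p[:2]-N; d=np.array([d@px,d@py])
print("t",round(s["t"],2),"press xy",d.round(1),"rho %.1f phi %.1f"%(np.hypot(*d),np.degrees(np.arctan2(d[1],d[0]))),"z",p[2].round(1),"w",round(s["width"],1),"tool y dev deg",np.degrees(np.arctan2(*(M[:2,1]@np.c_[px,py]))).round(2),"tilt",M[2,2].round(5),"F",np.round(s["ft_force"],1),"M",np.round(s["moment"],2))
E
python3 w.py
python3 - <<'E'
import numpy as np
a=np.radians(np.arange(35,-211,-12.25)); P=36*np.c_[-np.cos(a),np.sin(a)]
print(np.round(np.diff(P,axis=0)/10,2).tolist())
E
```

```text
t 3.45 press xy [24.1 15.4] rho 28.6 phi 32.5 z 140.7 w 0.4 tool y dev deg 0.13 tilt -0.99999 F [-0.5  0.3  0.3] M [-0.01  0.03 -0.02]
[[-0.37, -0.67], [-0.22, -0.74], [-0.06, -0.77], [0.11, -0.76], [0.26, -0.72], [0.41, -0.65], [0.54, -0.55], [0.64, -0.42], [0.72, -0.27], [0.76, -0.12], [0.77, 0.05], [0.74, 0.21], [0.68, 0.36], [0.59, 0.5], [0.47, 0.61], [0.33, 0.7], [0.17, 0.75], [0.01, 0.77], [-0.15, 0.75], [-0.31, 0.7]]
```

move_arm(
  rows=[
    [-0.54, 0.52, 0, 0, 0],
    [0, 0, 2, 0, 0],
    [0, 0, 2, 0, 0],
    [0, 0, 1.5, 0, 0],
    [0, 0, 0.9, 0, 0],
    [0, 0, 0, 0, 0],
  ],
)

```text
t: 4.2
ee_pos: [550.2, 36.8, 78.6]
orientation: [0.167, -3.137, -0.0]
ft_force: [0.2, -0.5, -0.2]
width: 0.6
grasp_force: 0.0
```

move_arm(
  rows=[
    [-0.37, -0.67, 0, 0, 0],
    [-0.22, -0.74, 0, 0, 0],
    [-0.06, -0.77, 0, 0, 0],
    [0.11, -0.76, 0, 0, 0],
    [0.26, -0.72, 0, 0, 0],
    [0, 0, 0, 0, 0],
  ],
)

```text
t: 4.95
ee_pos: [556.7, -0.2, 78.7]
orientation: [0.166, -3.137, 0.0]
ft_force: [-0.3, 0.1, 0.3]
width: 0.7
grasp_force: 0.0
```

```bash
python3 w.py
```

```text
t 4.95 press xy [ 33.7 -16.2] rho 37.4 phi -25.7 z 78.7 w 0.7 tool y dev deg 0.1 tilt -1.0 F [-0.3  0.1  0.3] M [ 0.09  0.01 -0.05]
```

move_arm(
  rows=[
    [0.41, -0.65, 0, 0, 0],
    [0.54, -0.55, 0, 0, 0],
    [0.64, -0.42, 0, 0, 0],
    [0.72, -0.27, 0, 0, 0],
    [0.76, -0.12, 0, 0, 0],
  ],
)

```text
t: 5.58
ee_pos: [528.3, -23.0, 78.8]
orientation: [-0.167, 3.137, -0.0]
ft_force: [1.7, 2.2, 0.5]
width: 0.6
grasp_force: 0.8
```

```bash
python3 w.py; python3 - <<'E'
from h import *
a=np.hstack([cv2.resize(optics.get_image(n)[y:y+100,x:x+100],None,fx=3.9,fy=3.9,interpolation=3) for n,x,y in(("top",215,165),("scene",190,110))]); cv2.imwrite("pics/s1.png",a)
E
```

```text
t 5.58 press xy [  3.  -35.9] rho 36.0 phi -85.3 z 78.8 w 0.6 tool y dev deg 0.07 tilt -1.0 F [1.7 2.2 0.5] M [ 0.13 -0.32 -0.02]
```

View pics/s1.png

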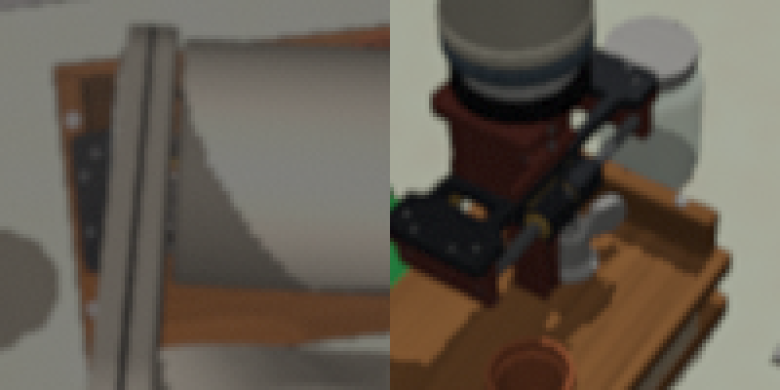

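The finger (scene pane ~(545,270)) is between the wings and pushing, with the opposite wing at about (600,215) coming round. I'll continue the stroke.

move_arm(
  rows=[
    [0.77, 0.05, 0, 0, 0],
    [0.74, 0.21, 0, 0, 0],
    [0.68, 0.36, 0, 0, 0],
    [0.59, 0.5, 0, 0, 0],
    [0.47, 0.61, 0, 0, 0],
    [0.33, 0.7, 0, 0, 0],
    [0.17, 0.75, 0, 0, 0],
    [0.01, 0.77, 0, 0, 0],
    [-0.15, 0.75, 0, 0, 0],
    [-0.31, 0.7, 0, 0, 0],
  ],
)

```text
t: 6.92
ee_pos: [489.7, 28.0, 78.5]
orientation: [0.167, -3.136, -0.0]
ft_force: [-1.1, -1.9, 0.4]
width: 0.9
grasp_force: 0.8
```

```bash
python3 w.py
```

```text
t 6.92 press xy [-30.  19.] rho 35.5 phi 147.6 z 78.5 w 0.9 tool y dev deg 0.05 tilt -1.0 F [-1.1 -1.9  0.4] M [-0.26  0.08 -0.  ]
```

move_arm(
  rows=[
    [0.15, -0.35, 0, 0, 0],
    [0, 0, -2.5, 0, 0],
    [0, 0, -3, 0, 0],
    [-3, 0.1, 0, 0, 0],
    [-3, 0.1, 0, 0, 0],
    [0, 0.2, 0, 0, 0],
    [0, 0, 2.5, 0, 0],
    [0, 0, 2.5, 0, 0],
    [0, 0, 0.8, 0, 0],
    [0, 0, 0, 0, 0],
  ],
)

```text
t: 8.18
ee_pos: [547.2, 34.0, 75.4]
orientation: [0.167, -3.136, -0.0]
ft_force: [0.0, -0.6, -0.3]
width: 0.5
grasp_force: 0.0
```

```bash
python3 w.py
```

```text
t 8.18 press xy [27.9 18.9] rho 33.6 phi 34.1 z 75.4 w 0.5 tool y dev deg 0.06 tilt -1.0 F [ 0.  -0.6 -0.3] M [ 0.   -0.01 -0.04]
```

move_arm(
  rows=[
    [-0.53, -0.5, 0, 0, 0],
    [-0.22, -0.74, 0, 0, 0],
    [-0.06, -0.77, 0, 0, 0],
    [0.11, -0.76, 0, 0, 0],
    [0.26, -0.72, 0, 0, 0],
    [0.41, -0.65, 0, 0, 0],
    [0.54, -0.55, 0, 0, 0],
    [0.64, -0.42, 0, 0, 0],
    [0.72, -0.27, 0, 0, 0],
    [0.76, -0.12, 0, 0, 0],
  ],
)

```text
t: 9.43
ee_pos: [527.6, -23.6, 75.8]
orientation: [-0.167, 3.136, -0.0]
ft_force: [2.7, 0.3, -0.0]
width: 0.5
grasp_force: 0.8
```

move_arm(
  rows=[
    [0.77, 0.05, 0, 0, 0],
    [0.74, 0.21, 0, 0, 0],
    [0.68, 0.36, 0, 0, 0],
    [0.59, 0.5, 0, 0, 0],
    [0.47, 0.61, 0, 0, 0],
  ],
)

```text
t: 10.05
ee_pos: [493.0, -9.3, 75.6]
orientation: [0.167, -3.137, 0.0]
ft_force: [1.2, -0.7, -0.3]
width: 0.4
grasp_force: 0.5
```

```bash
python3 w.py
```

```text
t 10.05 press xy [-30.7 -18.4] rho 35.8 phi -149.0 z 75.6 w 0.4 tool y dev deg 0.05 tilt -1.0 F [ 1.2 -0.7 -0.3] M [-0.16 -0.16  0.02]
```

move_arm(
  rows=[
    [0.33, 0.7, 0, 0, 0],
    [0.17, 0.75, 0, 0, 0],
  ],
)

```text
t: 10.3
ee_pos: [486.9, 4.7, 75.7]
orientation: [0.167, -3.137, 0.0]
ft_force: [2.2, -2.0, -1.0]
width: 0.3
grasp_force: 1.0
```

move_arm(
  rows=[
    [0.01, 0.77, 0, 0, 0],
  ],
)

```text
t: 10.42
ee_pos: [485.9, 12.4, 75.6]
orientation: [0.167, -3.137, 0.0]
ft_force: [-0.6, -2.3, 0.6]
width: 0.4
grasp_force: 0.9
```

move_arm(
  rows=[
    [-0.15, 0.75, 0, 0, 0],
  ],
)

```text
t: 10.55
ee_pos: [486.6, 20.1, 75.6]
orientation: [0.167, -3.136, 0.0]
ft_force: [-0.7, -2.5, 0.3]
width: 0.6
grasp_force: 0.8
```

move_arm(
  rows=[
    [-0.31, 0.7, 0, 0, 0],
  ],
)

```text
t: 10.68
ee_pos: [489.0, 27.4, 75.5]
orientation: [0.167, -3.136, -0.0]
ft_force: [0.5, -2.1, 0.2]
width: 0.6
grasp_force: 0.8
```

```bash
python3 w.py
```

```text
t 10.68 press xy [-30.7  18.5] rho 35.9 phi 149.0 z 75.5 w 0.6 tool y dev deg 0.05 tilt -1.0 F [ 0.5 -2.1  0.2] M [-0.27  0.06 -0.03]
```

move_arm(
  rows=[
    [0.15, -0.35, 0, 0, 0],
    [0, 0, -2.5, 0, 0],
    [0, 0, -3, 0, 0],
    [-3.1, 0.1, 0, 0, 0],
    [-3, 0.1, 0, 0, 0],
    [0, 0.3, 0, 0, 0],
    [0, 0, 2.5, 0, 0],
    [0, 0, 2.5, 0, 0],
    [0, 0, 0.5, 0, 0],
    [0, 0, 0, 0, 0],
  ],
)

```text
t: 11.92
ee_pos: [547.5, 34.6, 75.7]
orientation: [0.167, -3.136, -0.0]
ft_force: [0.2, 0.2, 0.2]
width: 0.7
grasp_force: 0.0
```

move_arm(
  rows=[
    [-0.37, -0.67, 0, 0, 0],
    [-0.22, -0.74, 0, 0, 0],
    [-0.06, -0.77, 0, 0, 0],
    [0.11, -0.76, 0, 0, 0],
  ],
)

```text
t: 12.42
ee_pos: [557.0, 5.2, 75.9]
orientation: [-0.166, 3.137, -0.0]
ft_force: [-0.1, 0.1, -0.2]
width: 0.3
grasp_force: 0.0
```

```bash
python3 w.py
```

```text
t 12.43 press xy [ 34.5 -10.8] rho 36.2 phi -17.4 z 75.9 w 0.3 tool y dev deg 0.08 tilt -1.0 F [-0.1  0.1 -0.2] M [0.05 0.01 0.  ]
```

move_arm(
  rows=[
    [0.26, -0.72, 0, 0, 0],
    [0.2, -0.33, 0, 0, 0],
  ],
)

```text
t: 12.68
ee_pos: [553.1, -5.4, 75.7]
orientation: [-0.166, 3.137, 0.0]
ft_force: [0.3, 1.2, -0.1]
width: 0.6
grasp_force: 0.6
```

move_arm(
  rows=[
    [0.21, -0.32, 0, 0, 0],
  ],
)

```text
t: 12.8
ee_pos: [551.5, -8.5, 75.7]
orientation: [-0.167, 3.137, 0.0]
ft_force: [0.6, 1.2, -0.1]
width: 0.0
grasp_force: 0.6
```

move_arm(
  rows=[
    [0.27, -0.28, 0, 0, 0],
  ],
)

```text
t: 12.92
ee_pos: [549.1, -11.5, 75.7]
orientation: [-0.167, 3.137, 0.0]
ft_force: [1.1, 1.7, -0.4]
width: 0.6
grasp_force: 0.6
```

move_arm(
  rows=[
    [0.27, -0.27, 0, 0, 0],
  ],
)

```text
t: 13.05
ee_pos: [547.3, -14.1, 75.8]
orientation: [-0.166, 3.135, 0.001]
ft_force: [5.5, 8.2, -1.4]
width: 0.6
grasp_force: 4.1
```

move_arm(
  rows=[
    [0.32, -0.21, 0, 0, 0],
  ],
)

```text
t: 13.18
ee_pos: [546.9, -15.9, 76.4]
orientation: [-0.165, 3.13, 0.002]
ft_force: [11.7, 9.6, -3.7]
width: 0.8
grasp_force: 6.4
```

move_arm(
  rows=[
    [0.32, -0.21, 0, 0, 0],
  ],
)

```text
t: 13.3
ee_pos: [546.5, -18.0, 77.1]
orientation: [-0.165, 3.125, 0.002]
ft_force: [17.5, 13.4, -6.9]
width: 0.2
grasp_force: 9.4
```

move_arm(
  rows=[
    [0.36, -0.14, 0, 0, 0],
  ],
)

```text
t: 13.42
ee_pos: [545.8, -19.4, 77.8]
orientation: [-0.164, 3.119, 0.002]
ft_force: [24.0, 16.1, -8.3]
width: 0.4
grasp_force: 13.1
```

The stop is reached at about 410° in total, matching h≈74. I'll back off gently the way I came, then lift and look.

move_arm(
  rows=[
    [-0.36, 0.14, 0, 0, 0],
    [-0.32, 0.21, 0, 0, 0],
    [-0.32, 0.21, 0, 0, 0],
    [-0.27, 0.27, 0, 0, 0],
    [-0.27, 0.28, 0, 0, 0],
    [-0.3, 0.4, 0, 0, 0],
    [0, 0, 0, 0, 0],
  ],
)

```text
t: 14.3
ee_pos: [554.1, -3.7, 75.6]
orientation: [0.168, -3.137, -0.0]
ft_force: [-0.3, -0.5, -0.7]
width: 0.6
grasp_force: 0.0
```

move_arm(
  rows=[
    [0, 0, -3, 0, 0],
    [0, 0, -5, 0, 0],
    [0, 0, -6, 0, 0],
    [4, 5, 0, 0, 0],
    [4, 5, 0, 0, 0],
    [4, 5, 0, 0, 0],
    [4, 5, 0, 0, 0],
    [4, 5, 0, 0, 0],
    [3, 5, 0, 0, 0],
    [0, 0, 0, 0, 0],
  ],
)

```text
t: 15.55
ee_pos: [296.5, 266.7, 215.8]
orientation: [0.177, -3.136, -0.001]
ft_force: [-0.5, -1.0, -0.7]
width: 0.3
grasp_force: 0.0
```

```bash
python3 w.py; python3 - <<'E'
import fit; from fit import *
for n in("top","scene"): cv2.imwrite(f"pics/{n}9.png",optics.get_image(n))
o=masks("pics/%s9.png")
for k in AX:
    r=fit.fit(o,k); print(k,"h %.1f th %.1f"%(r.x[0],np.degrees(r.x[1])%180),r.x[2:].round(1),round(r.fun,1))
a=cv2.imread("pics/top9.png")[90:310,160:450]; b=cv2.imread("pics/scene9.png")[110:300,130:300]
cv2.imwrite("pics/c9.png",np.hstack([cv2.resize(a,(460,350)),cv2.resize(b,(330,350))]))
E
```

```text
t 15.55 press xy [-196.4  277. ] rho 339.6 phi 125.3 z 215.8 w 0.3 tool y dev deg -0.32 tilt -1.0 F [-0.5 -1.  -0.7] M [-0.    0.02 -0.01]Traceback (most recent call last):
  File "<stdin>", line 5, in <module>
AttributeError: 'function' object has no attribute 'fit'
```

```bash
python3 - <<'E' 2>&1 | tail -5
from fit import *
o=masks("pics/%s9.png")
for k in AX:
    r=fit(o,k); print(k,"h %.1f th %.1f"%(r.x[0],np.degrees(r.x[1])%180),r.x[2:].round(1),round(r.fun,1))
a=cv2.imread("pics/top9.png")[90:310,160:450]; b=cv2.imread("pics/scene9.png")[110:300,130:300]
cv2.imwrite("pics/c9.png",np.hstack([cv2.resize(a,(460,350)),cv2.resize(b,(330,350))]))
E
```

```text
+y h 70.6 th 110.1 [ 1.5  0.1 -1.5  0.1] 60.0
-y h 69.2 th 58.0 [ 2.7 -0.2 -0.9  0.2] 87.4
```

View pics/c9.png

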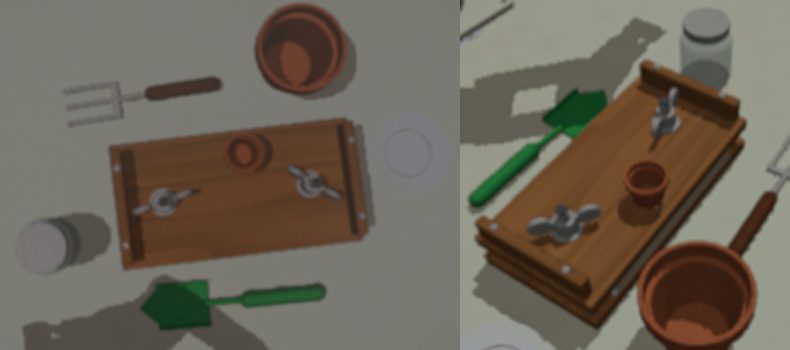

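The wings are at 110° in the top view. That is 403° of clockwise turn, or 6.7 mm down, and the nut came up firmly against its stop. The other nut hasn't moved (58°), the pots and tools are where they were, and the arm is clear.

```bash
python3 -c "
from workcell import close_job; print(close_job())"
```

```text
the job is handed in; nothing more can be done
None
```

The loose +y wing nut was stroked clockwise about 403° until it came up firmly against its stop. The last push went a bit past finger-tight, to about 29 N at the fingertip. The tight nut and everything around it look unmoved in the last pictures, the arm finished clear, and the job was handed in at about 16 s.

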